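# Stow the blue jar in the push-latch drawer

### The job

Press the front of the little bench drawer once so that its push latch lets go and it springs open, stand the blue-lidded jar upright in it without banging it down, then press the drawer in again until the latch catches and it stays shut by itself. Feel for the latch and do not force it: never press on the drawer or its cabinet harder than 22 N. Leave the red jar, the white jar and the silver wire cup where they stand.

Things in the scene. Friction and masses are not known exactly. Their poses are not given: they have to be found in the camera images.
- drawer (a joint): Drawer travel in m along the cabinet's own -x: 0 = latched shut (the start), 0.100 = fully open, negative = pressed in past latched (to -0.022). A spring of 6 N (shut) to 4 N (open) drives it out, damped 22 N per m/s. Push-push latch: from 0, a full press and letting go frees it and it springs out to 0.100 within 2 s; from open, a full press and letting go leaves it latched at 0.
- latch (a point): The latch, unseen inside the cabinet, 50 mm behind its middle, 35 mm up. A full press goes 6 to 18 mm past 0; a hidden screw sets how deep, anew each time, the same for both presses; a lesser press changes nothing. Felt: 5 to 10 N all the way in (a little more if pressed fast), then a rubber stop (5 to 18 mm past 0) adds about 9 N per mm; the latch changes over just before the rubber is met. A slow press that ends at 14 to 18 N always works; over 22 N is forcing it.
- front (a point): Centre of the outer face of the drawer front, marked by a 22 mm brass disc; travels with the drawer. Front: pale wooden panel, no handle, 176 mm wide, 12 mm thick, from 8 to 74 mm above the table (this point at 40 mm). Axes as the cabinet's: x points into it (press this way), y across, z up. Latched, this face stands 34 mm before the cabinet's front edge.
- well (a point): Point on the drawer's floor, 16 mm above the table, 58 mm behind the inner face of its front, midway across; travels with the drawer; axes as point front. Inside, the drawer is 140 mm wide (y) and 133 mm long, from 58 mm before this point to 75 mm behind it; side and back walls reach 46 mm above the table. Fully open, the part up to 64 mm behind this point is clear of the cabinet.
- cabinet: Small brown wooden cabinet fixed to the bench: 220 mm deep (x), 180 mm wide (y), 78 mm high; origin at the centre of its underside, on the table. Its own -x side is the front, where the drawer comes out. Its place and yaw differ each time.
- jar_blue: The jar to stow: clear plastic, 35 mm diameter, with a blue lid of 38 mm diameter and 12 mm height on top; 36 mm high in all, about 80 g, standing upright; origin at the centre of its underside, z up its axis.
- jar_red: An identical jar with a red lid; leave alone. Origin at the centre of its underside.
- jar_white: An identical jar with a white lid; leave alone. Origin at the centre of its underside.
- wire_cup: Silver openwork cup, 58 mm across at the rim, 60 mm high; leave alone. Origin at the centre of its underside.
Not all that is in view belongs to the job. What is shaped like the jar_blue but green is not meant.

How it is judged:
On the way, in this order (a step that is already met when the one before it is completed fails the run):
1. the latch is released and the drawer has sprung open (at least 90 mm out) (value of joint drawer above 0.09 m), for 0.2 s.
2. the blue jar stands upright on the drawer's floor, let go (x of jar_blue in the frame of well between -0.06 and 0.08 m and y of jar_blue in the frame of well between -0.07 and 0.07 m and z of jar_blue in the frame of well between -0.006 and 0.008 m and angle between jar_blue's own z axis and vertical below 0.15 rad and contact force between the fingers and jar_blue below 0.1 N and value of joint drawer above 0.06 m), for 0.2 s.
At the end, for the whole second after the job is handed in: The drawer is latched shut by itself (joint within 3 mm of 0, at rest, nothing pressing it) with the blue jar standing upright (within 0.15 rad) on the drawer's floor inside it, at rest and let go (value of joint drawer between -0.003 and 0.003 m and velocity of joint drawer below 0.01 m/s and linear speed of jar_blue below 0.02 m/s and x of jar_blue in the frame of well between -0.06 and 0.08 m and y of jar_blue in the frame of well between -0.07 and 0.07 m and z of jar_blue in the frame of well between -0.006 and 0.008 m and angle between jar_blue's own z axis and vertical below 0.15 rad); the robot touches nothing.
It fails at once if the robot presses on the drawer or cabinet with more than 22 N (contact force between any of the fingers, the arm and cabinet above 22 N).
It fails at once if the jar is banged against the drawer or cabinet (more than 40 N) (contact force between jar_blue and cabinet above 40 N).
It fails at once if the red jar, white jar or wire cup is moved more than 20 mm (distance of any of jar_red, jar_white, wire_cup from where it was at the start of the episode above 0.02 m).
It also fails if it takes over 72 s, if anything falls off the work surface, if the arm or the gripper's body presses on something with over 40 N, if the wrist force passes 120 N, or if a joint passes its speed limit or range.

### The arm

A 6-joint arm with a two-finger parallel gripper is mounted at the origin on the work surface. World frame = base frame: x ahead of the robot, y to its left, z up, the work surface at z = 0. Lengths are in m, angles in rad, forces in N, time in s.
With the tool pointing down it reaches from about 0.25 to 0.775 m from the base axis. Payload 4 kg.
Tool frame: the origin (TCP) lies on the centre line of the jaws, within the pads' length; the fingertips stand 17 mm ahead of it and the grasp point (between the pads) lies 2 mm behind it; z points along the fingers, y is the line along which they close (so a half turn about z gives the same grasp; the last joint's range is limited). The gripper opens to 94 mm and grips with 3 to 60 N. Pads are 16 mm wide; open, the fingers measure 119 mm over their backs; the gripper's body (75 mm by 177 mm) begins 78 mm behind the grasp point.
Start: joints at [-0.103, 0.087, 1.371, -0, 1.684, -0.103], TCP at [0.55, -0, 0.191] pointing down, gripper open.
Joint ranges: [-3.1, 3.1], [-0.76, 2.03], [0.27, 2.55], [-1.08, 4.22], [0.17, 2.65], [-2.57, 2.57]. Speed limits (rad/s): [2.79, 2.79, 3.14, 3.14, 3.14, 3.14].

### API

Orientations are given as [roll, pitch, yaw] about the fixed x, y, z axes, in that order (R = Rz(yaw) Ry(pitch) Rx(roll)).
In Python, from bench import robot gives the robot as it stands.
- The arm moves only by the tool servo_tool, never from a script. Its argument "plan" is a list of rows, each a list of 7 numbers: the shift along the tool's x, y, z normalised to -1 to 1, where 1 is 0.1 m, then the turn, a rotation vector about the tool's x, y, z normalised to -1 to 1, where 1 is pi/2 rad, then the finger opening in mm, from 0 to 94. In form: [[x, y, z, ax, ay, az, gripper], ...]. A call has 1 to 12 rows; each row is the pose to reach, as a shift and turn from the pose commanded when the call began, along the tool's axes at that moment; what a row does not reach only later rows make up. A row lasts 1/12 s, in which the tool goes at most 41.7 mm and 7.16 degrees, less where a joint would pass 70% of its speed; a pose out of reach is approached as far as the arm can. A call with a number of a shift or a turn outside -1 to 1 is refused whole. A call with a gripper value outside its range is refused whole. The fingers move at their own pace and stop on an object; the grip force is fixed at half the most. Time passes only in rows, so rows that repeat a pose let the fingers close. It gives the time, the measured TCP pose, the force, the opening and the grip force at its end, in the units of the state.
- robot.get_obs(): the state, without advancing time (a new reading comes with each control period).
- robot.snapshot(name): name is "scene" or "side" or "wrist"; returns the picture (384x512x3 uint8, red, green, blue); there is no depth.
- robot.camera_params(name): a dict with "camera_matrix" (3x3 intrinsics, pixels), "rvec" (rotation vector, rad) and "tvec" (3), from world to camera coordinates, as OpenCV has them; the wrist camera has in their place "tool_from_camera" (4x4, takes a point from camera to tool coordinates, whose origin is the TCP and whose axes are the flange's). Camera axes: x right, y down, z forward; pixel columns grow to the right and rows downward; lengths in m; the calibration is good to about 2 mm. A picture is of the moment at which its call begins: read the wrist's pose just before it. camera_params takes no time and is no camera call.
- robot.close_job(): hands the job in; it is judged then, once.
Trained networks look in the newest picture that a camera, given by its name, has taken for a name from the list of things; names that differ only in an ending like _2 or _b are one class to them, and where a whole thing is asked for, a point or a joint stands for the part that bears it (a point fixed in the world has none). Each returns a list of dicts, best first, with "conf" (0 to 1); they miss things now and then, are a little off and sometimes report something else, mostly with a low value. They report only what shows in the picture. A call takes as long as a camera call. They do not tell look-alikes from the thing itself.
- robot.find_in(thing, camera): "extent" ([centre column, centre row, width, height] in pixels, round what is visible of it).
The state is a dict: "time": time; "joint_positions": joint angles; "qvel": joint speeds; "joint_torque": joint torques, N m; "tool_pos": TCP position; "ee_rot": TCP orientation; "wrist_force": force on the tool from outside, world axes, zero at the start; "wrist_torque": the same for the moment, N m; "width": finger opening in m; "finger_force": force on a finger pad.
Only numpy, scipy, OpenCV 4.12 (cv2) and the standard library are available. Lean on these libraries where they do the work, as an engineer would, in place of code of your own. Each camera call takes 0.05 s, during which the arm holds its last target. There are 200 camera calls.

## Working session

There is one attempt and no reset: what is moved stays moved. The work goes in short steps, Python scripts to look and compute and a tool call to move; the robot and the scene stay as the last step left them, time stands still between calls to the robot, and variables do not carry over. Pictures are saved under pics/ and viewed, at most 10 in all, crops included, and the job is handed in when it is done.

Besides the shell and the picture viewer there is one more tool, called after ">>>" as name([rows], argument=value, ...), one row to a line, values as JSON. servo_tool: Moves the arm, as the interface text tells. Scaled input: -1 to 1 covers 0.1 m each way for a shift and pi/2 rad each way for a turn. Its arguments: {"type":"object","properties":{"plan":{"type":"array","items":{"type":"array","items":{"type":"number"}}}},"required":["plan"]}

```bash
mkdir -p pics; ls
cat > h.py <<'E'
import numpy as np, cv2
from bench import robot
def cam(n):
    p=robot.camera_params(n); return np.array(p["camera_matrix"]),np.array(p["rvec"],float),np.array(p["tvec"],float)
def ray(n,u,v,z):
    K,r,t=cam(n); R=cv2.Rodrigues(r)[0]; d=R.T@np.linalg.solve(K,[u,v,1]); o=-R.T@t.ravel()
    return o+d*(z-o[2])/d[2]
def proj(n,P):
    K,r,t=cam(n); return cv2.projectPoints(np.array(P,float).reshape(-1,1,3),r,t,K,None)[0].reshape(-1,2)
def snap(n,f):
    im=robot.snapshot(n); cv2.imwrite("pics/"+f,im[:,:,::-1]); return im
E
python3 - <<'E'
from h import *
o=robot.get_obs();print(o["time"],o["tool_pos"],o["ee_rot"],o["wrist_force"])
a=snap("scene","s0.png");b=snap("side","d0.png")
cv2.imwrite("pics/both.png",cv2.resize(np.hstack([a,b]),(800,300))[:,:,::-1])
for c in("scene","side"):
    for t in("jar_blue","cabinet","front","jar_red","jar_white","wire_cup"):
        print(c,t,[(np.round(d["extent"],1).tolist(),round(d["conf"],2)) for d in robot.find_in(t,c)[:4]])
E
```

```text
pics
0.0 [5.49433313e-01 5.10711459e-05 1.89829932e-01] [-3.13945499e+00 -2.15782475e-04  1.57080253e+00] [-0.03733829  0.25912157 -0.18709233]
scene jar_blue [([107.0, 229.3, 21.9, 16.4], 0.83), ([96.0, 207.4, 23.6, 18.7], 0.81), ([142.9, 233.7, 19.1, 21.8], 0.74)]
scene cabinet [([302.4, 244.8, 141.5, 132.7], 0.59)]
scene front [([257.8, 204.2, 56.0, 60.3], 0.8)]
scene jar_red [([312.9, 119.8, 14.1, 18.9], 0.73), ([107.1, 228.6, 20.2, 17.3], 0.36)]
scene jar_white [([365.8, 151.1, 15.7, 19.3], 0.57)]
scene wire_cup [([114.6, 314.0, 34.8, 35.8], 0.86)]
side jar_blue [([317.5, 145.2, 11.3, 13.7], 0.49), ([295.5, 152.3, 12.4, 19.0], 0.45)]
side cabinet [([204.3, 192.8, 94.8, 62.3], 0.68)]
side front [([246.5, 189.7, 11.4, 52.4], 0.83)]
side jar_red []
side jar_white [([214.8, 295.2, 12.4, 18.8], 0.67)]
side wire_cup [([258.6, 124.5, 15.9, 23.7], 0.56)]
```

View pics/s0.png

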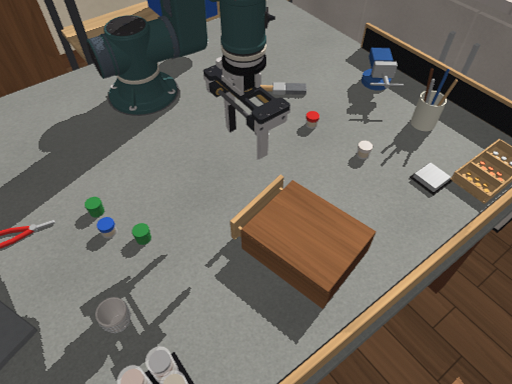

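View pics/d0.png

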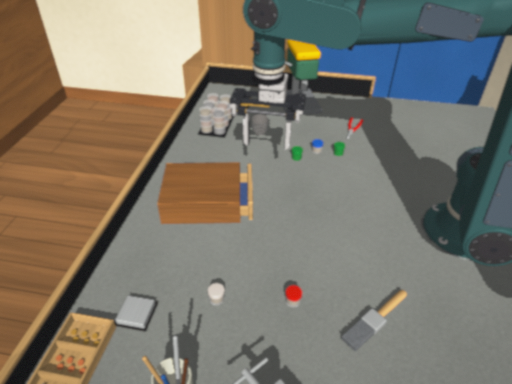

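Scene view: blue-lidded jar at (106,228), with green look-alikes at (95,207) and (142,234). Red jar (313,120), white jar (365,150), wire cup (114,314), and cabinet around (305,240) with its pale front facing upper left at (258,206). Next, a close crop to check the choice and get the corners.

Run:
```python
from h import *
a=cv2.imread("pics/s0.png");b=cv2.imread("pics/d0.png")
c1=cv2.resize(a[170:310,220:385],None,fx=3,fy=3,interpolation=cv2.INTER_CUBIC)
c2=cv2.resize(a[190:255,75:165],None,fx=3,fy=3,interpolation=cv2.INTER_CUBIC)
c3=cv2.resize(b[155:230,150:260],None,fx=2.45,fy=3,interpolation=cv2.INTER_CUBIC)
o=np.zeros((420,495+270,3),np.uint8);o[:,:495]=c1;o[:195,495:]=c2;o[195:,495:]=c3[:225,:270]
cv2.imwrite("pics/crop.png",o)
hsv=cv2.cvtColor(a,cv2.COLOR_BGR2HSV);m=cv2.inRange(hsv,(105,120,60),(130,255,255));m[:,:80]=0;m[:,135:]=0;m[:200]=0;m[250:]=0
ys,xs=np.nonzero(m);print(len(xs),xs.mean(),ys.mean(),xs.min(),xs.max(),ys.min(),ys.max(), ray("scene",xs.mean(),ys.mean(),.032))
print("side",ray("side",317.5,143,.033))
for n,u,v in(("g1",95,206),("g2",142,232),("red",313,116),("white",365.5,147)):print(n,ray("scene",u,v,.033))
print("cup",ray("scene",114,305,.055))
print("camscene",cam("scene"))
```

```text
217 105.34562211981567 224.40092165898616 97 114 217 232 [ 0.42537272 -0.30394228  0.032     ]
side [ 0.42147121 -0.29935918  0.033     ]
g1 [ 0.36311355 -0.30161205  0.033     ]
g2 [ 0.49434259 -0.24785209  0.033     ]
red [0.43379532 0.31767842 0.033     ]
white [0.60948738 0.34421002 0.033     ]
cup [ 0.62690199 -0.36884811  0.055     ]
camscene (array([[401.7667722 ,   0.        , 257.00496349],
       [  0.        , 401.7667722 , 191.35768393],
       [  0.        ,   0.        ,   1.        ]]), array([ 2.24235575,  1.11173896, -0.39131422]), array([-0.35720726, -0.31164375,  1.25759903]))
```

View pics/crop.png

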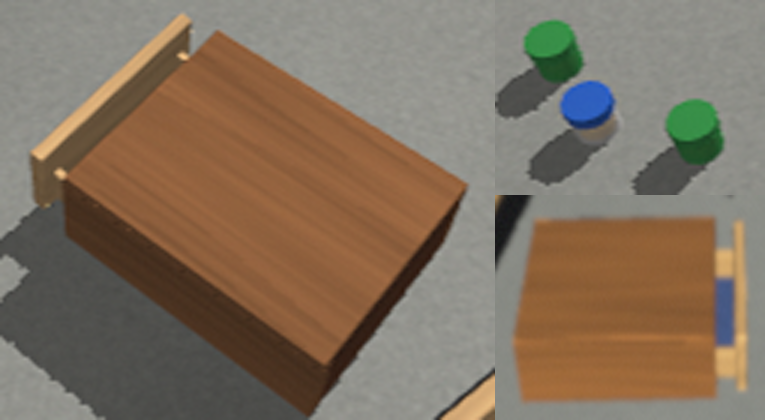

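Run:
```python
from h import *
from scipy.optimize import least_squares
# cabinet frame: front -x. scene px
px=np.array([(292.4,180),(241.7,229),(375,231.7),(328.7,291.4),(280.7,174.4),(230.4,221)])
for p,z in zip(px,[.078]*4+[.074]*2): print(np.round(ray("scene",*p,z),3))
# A,B front corners; A has larger y_world
def pts(q,s=1):
    x,y,t=q;c,n=np.cos(t),np.sin(t)
    L=np.array([(-.11,.09,.078),(-.11,-.09,.078),(.11,.09,.078),(.11,-.09,.078),(-.144,.088,.074),(-.144,-.088,.074)])
    return np.c_[x+c*L[:,0]-n*L[:,1],y+n*L[:,0]+c*L[:,1],L[:,2]]
sp=np.array([(240.2,202),(240.2,162.7),(159,202),(166.3,163.3)])
f=lambda q:(proj("scene",pts(q))-px).ravel()
r=least_squares(f,[.65,.1,.1]);print(r.x,np.round(r.fun,1))
print("side",np.round(proj("side",pts(r.x)),1))
x,y,t=r.x;d=np.array([np.cos(t),np.sin(t)])
print("front",np.array([x,y])-.144*d,"yaw",t, "open front",np.array([x,y])-.244*d,"well open",np.array([x,y])+(-.244+.07)*d)
```

```text
[0.608 0.089 0.078]
[ 0.647 -0.084  0.078]
[0.82  0.134 0.078]
[ 0.859 -0.036  0.078]
[0.575 0.08  0.074]
[ 0.613 -0.09   0.074]
[0.73335369 0.02628822 0.21830402] [ 0.2 -0.7 -0.9  0.   1.8 -0.7 -0.1  1.1 -0.3 -0.6 -0.8 -0.1]
side [[238.5 201.5]
 [238.4 161.4]
 [155.3 202.8]
 [164.4 162.4]
 [251.2 201.9]
 [249.8 162.8]]
front [ 0.59277136 -0.00489846] yaw 0.21830401532022264 open front [ 0.49514475 -0.02655588] well open [ 0.56348338 -0.01139569]
```

Cabinet pose fits to about 1 px, and the side view agrees. The blue jar is at about (0.423, -0.302). First I close the gripper, turn the tool's x axis onto the press direction and descend.

>>> servo_tool([
  [-0.16, -0.1, 0.3, 0, 0, 0.2, 0],
  [-0.16, -0.1, 0.3, 0, 0, 0.4, 0],
  [-0.16, -0.1, 0.3, 0, 0, 0.6, 0],
  [-0.16, -0.1, 0.3, 0, 0, 0.86, 0],
  [-0.16, -0.1, 0.3, 0, 0, 0.86, 0],
  [-0.16, -0.1, 0.3, 0, 0, 0.86, 0],
  [-0.16, -0.1, 0.5, 0, 0, 0.86, 0],
  [-0.16, -0.1, 0.7, 0, 0, 0.86, 0],
  [-0.16, -0.1, 0.9, 0, 0, 0.86, 0],
  [-0.16, -0.1, 1, 0, 0, 0.86, 0],
  [-0.16, -0.1, 1, 0, 0, 0.86, 0],
  [-0.16, -0.1, 1, 0, 0, 0.86, 0],
])

```text
time: 1.7
tool_pos: [0.5393, -0.0159, 0.0898]
ee_rot: [-3.141, 0.002, 0.218]
wrist_force: [0.7, -0.5, -0.1]
width: 0.0176
finger_force: 0.0
```

>>> servo_tool([
  [0, 0, 0.25, 0, 0, 0, 0],
  [0, 0, 0.45, 0, 0, 0, 0],
  [0, 0, 0.45, 0, 0, 0, 0],
  [0.2, 0, 0.45, 0, 0, 0, 0],
  [0.3, 0, 0.45, 0, 0, 0, 0],
  [0.36, 0, 0.45, 0, 0, 0, 0],
  [0.36, 0, 0.45, 0, 0, 0, 0],
])

```text
time: 2.28
tool_pos: [0.577, -0.008, 0.0474]
ee_rot: [3.141, -0.003, 0.221]
wrist_force: [0.6, 0.5, 0.3]
width: 0.0005
finger_force: 0.0
```

Run:
```python
from h import *
a=snap("scene","s1.png");b=snap("side","d1.png")
c1=cv2.resize(a[110:260,200:350],(500,500))
c2=cv2.resize(b[140:230,210:265],(300,500))
cv2.imwrite("pics/c1.png",np.hstack([c1,c2])[:,:,::-1])
o=robot.get_obs();print(o["tool_pos"],o["width"],o["wrist_force"])
```

```text
[ 0.57548732 -0.00819815  0.04675338] 0.0005741647433282281 [-4.50465255e-01 -2.18848863e-04 -1.01338973e+00]
```

View pics/c1.png

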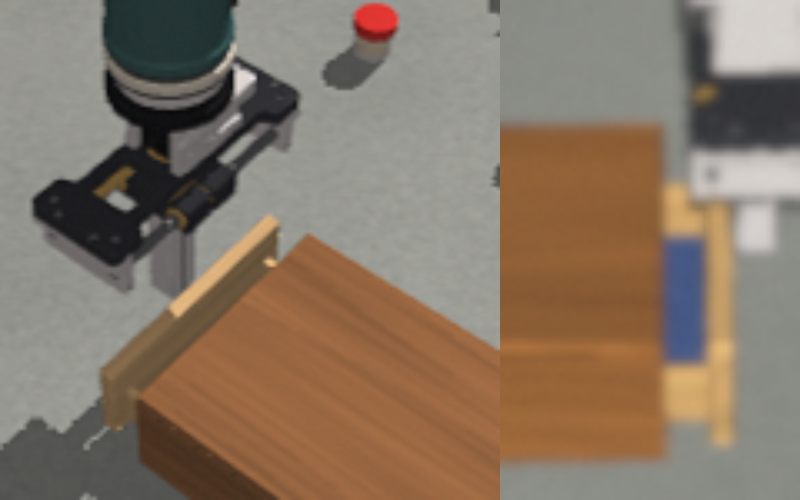

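The fingers are just short of the panel and centred (crop: fingers at (175,270), panel edge beside them). Creeping in now.

>>> servo_tool([
  [0.01, 0, 0, 0, 0, 0, 0],
  [0.02, 0, 0, 0, 0, 0, 0],
  [0.03, 0, 0, 0, 0, 0, 0],
  [0.04, 0, 0, 0, 0, 0, 0],
  [0.05, 0, 0, 0, 0, 0, 0],
  [0.05, 0, 0, 0, 0, 0, 0],
])

```text
time: 2.88
tool_pos: [0.5799, -0.0071, 0.046]
ee_rot: [3.142, 0.0, 0.22]
wrist_force: [-0.2, -0.3, 0.7]
width: 0.0004
finger_force: 0.2
```

>>> servo_tool([
  [0.01, 0, 0, 0, 0, 0, 0],
  [0.02, 0, 0, 0, 0, 0, 0],
  [0.03, 0, 0, 0, 0, 0, 0],
  [0.03, 0, 0, 0, 0, 0, 0],
])

```text
time: 3.22
tool_pos: [0.5812, -0.0068, 0.046]
ee_rot: [-3.141, 0.004, 0.22]
wrist_force: [-7.5, -1.6, 3.7]
width: 0.0003
finger_force: 3.0
```

>>> servo_tool([
  [0.005, 0, 0, 0, 0, 0, 0],
  [0.01, 0, 0, 0, 0, 0, 0],
  [0.015, 0, 0, 0, 0, 0, 0],
  [0.02, 0, 0, 0, 0, 0, 0],
  [0.02, 0, 0, 0, 0, 0, 0],
])

```text
time: 3.63
tool_pos: [0.5829, -0.0064, 0.046]
ee_rot: [-3.141, 0.005, 0.22]
wrist_force: [-6.9, -1.2, 4.7]
width: 0.0004
finger_force: 3.2
```

>>> servo_tool([
  [0.005, 0, 0, 0, 0, 0, 0],
  [0.01, 0, 0, 0, 0, 0, 0],
  [0.01, 0, 0, 0, 0, 0, 0],
])

```text
time: 3.88
tool_pos: [0.5839, -0.0062, 0.046]
ee_rot: [-3.141, 0.005, 0.22]
wrist_force: [-6.1, -1.2, 3.7]
width: 0.0007
finger_force: 3.2
```

>>> servo_tool([
  [0.004, 0, 0, 0, 0, 0, 0],
  [0.008, 0, 0, 0, 0, 0, 0],
  [0.012, 0, 0, 0, 0, 0, 0],
  [0.012, 0, 0, 0, 0, 0, 0],
])

```text
time: 4.22
tool_pos: [0.5851, -0.006, 0.046]
ee_rot: [-3.141, 0.005, 0.22]
wrist_force: [-6.3, -0.9, 3.2]
width: 0.0007
finger_force: 3.2
```

>>> servo_tool([
  [0.004, 0, 0, 0, 0, 0, 0],
  [0.008, 0, 0, 0, 0, 0, 0],
  [0.013, 0, 0, 0, 0, 0, 0],
  [0.013, 0, 0, 0, 0, 0, 0],
])

```text
time: 4.55
tool_pos: [0.5863, -0.0057, 0.046]
ee_rot: [-3.141, 0.005, 0.22]
wrist_force: [-7.0, -1.4, 3.9]
width: 0.0007
finger_force: 3.2
```

>>> servo_tool([
  [0.004, 0, 0, 0, 0, 0, 0],
  [0.008, 0, 0, 0, 0, 0, 0],
  [0.012, 0, 0, 0, 0, 0, 0],
  [0.012, 0, 0, 0, 0, 0, 0],
])

```text
time: 4.88
tool_pos: [0.5875, -0.0055, 0.046]
ee_rot: [-3.141, 0.005, 0.22]
wrist_force: [-6.3, -2.2, 4.4]
width: 0.0003
finger_force: 3.3
```

>>> servo_tool([
  [0.004, 0, 0, 0, 0, 0, 0],
  [0.008, 0, 0, 0, 0, 0, 0],
  [0.012, 0, 0, 0, 0, 0, 0],
  [0.012, 0, 0, 0, 0, 0, 0],
])

```text
time: 5.22
tool_pos: [0.5887, -0.0052, 0.046]
ee_rot: [-3.141, 0.005, 0.22]
wrist_force: [-6.7, -1.3, 4.8]
width: 0.0008
finger_force: 3.3
```

>>> servo_tool([
  [0.004, 0, 0, 0, 0, 0, 0],
  [0.008, 0, 0, 0, 0, 0, 0],
  [0.012, 0, 0, 0, 0, 0, 0],
  [0.012, 0, 0, 0, 0, 0, 0],
])

```text
time: 5.55
tool_pos: [0.5898, -0.0049, 0.046]
ee_rot: [-3.141, 0.005, 0.22]
wrist_force: [-7.0, -0.8, 4.7]
width: 0.0002
finger_force: 3.3
```

>>> servo_tool([
  [0.004, 0, 0, 0, 0, 0, 0],
  [0.008, 0, 0, 0, 0, 0, 0],
  [0.012, 0, 0, 0, 0, 0, 0],
  [0.012, 0, 0, 0, 0, 0, 0],
])

```text
time: 5.88
tool_pos: [0.591, -0.0047, 0.046]
ee_rot: [-3.141, 0.005, 0.22]
wrist_force: [-7.2, -1.4, 4.0]
width: 0.0004
finger_force: 3.3
```

>>> servo_tool([
  [0.004, 0, 0, 0, 0, 0, 0],
  [0.008, 0, 0, 0, 0, 0, 0],
  [0.012, 0, 0, 0, 0, 0, 0],
  [0.012, 0, 0, 0, 0, 0, 0],
])

```text
time: 6.22
tool_pos: [0.5921, -0.0044, 0.046]
ee_rot: [-3.141, 0.005, 0.22]
wrist_force: [-6.4, -2.2, 4.5]
width: 0.0004
finger_force: 3.3
```

>>> servo_tool([
  [0.004, 0, 0, 0, 0, 0, 0],
  [0.008, 0, 0, 0, 0, 0, 0],
  [0.012, 0, 0, 0, 0, 0, 0],
  [0.012, 0, 0, 0, 0, 0, 0],
])

```text
time: 6.55
tool_pos: [0.593, -0.0042, 0.046]
ee_rot: [-3.141, 0.005, 0.22]
wrist_force: [-6.8, -0.9, 4.6]
width: 0.0007
finger_force: 3.6
```

>>> servo_tool([
  [0.003, 0, 0, 0, 0, 0, 0],
  [0.006, 0, 0, 0, 0, 0, 0],
  [0.008, 0, 0, 0, 0, 0, 0],
  [0.008, 0, 0, 0, 0, 0, 0],
])

```text
time: 6.88
tool_pos: [0.5938, -0.004, 0.046]
ee_rot: [-3.141, 0.005, 0.22]
wrist_force: [-6.8, -1.7, 4.9]
width: 0.0006
finger_force: 3.7
```

>>> servo_tool([
  [0.004, 0, 0, 0, 0, 0, 0],
  [0.008, 0, 0, 0, 0, 0, 0],
  [0.01, 0, 0, 0, 0, 0, 0],
  [0.01, 0, 0, 0, 0, 0, 0],
])

```text
time: 7.22
tool_pos: [0.5947, -0.0038, 0.046]
ee_rot: [-3.141, 0.006, 0.22]
wrist_force: [-7.5, -0.7, 5.1]
width: 0.0006
finger_force: 3.7
```

>>> servo_tool([
  [0.004, 0, 0, 0, 0, 0, 0],
  [0.008, 0, 0, 0, 0, 0, 0],
  [0.012, 0, 0, 0, 0, 0, 0],
  [0.012, 0, 0, 0, 0, 0, 0],
])

```text
time: 7.55
tool_pos: [0.5952, -0.0037, 0.046]
ee_rot: [-3.141, 0.007, 0.22]
wrist_force: [-8.9, -1.9, 5.1]
width: 0.0002
finger_force: 4.6
```

>>> servo_tool([
  [0.003, 0, 0, 0, 0, 0, 0],
  [0.006, 0, 0, 0, 0, 0, 0],
  [0.008, 0, 0, 0, 0, 0, 0],
  [0.008, 0, 0, 0, 0, 0, 0],
])

```text
time: 7.88
tool_pos: [0.5953, -0.0037, 0.046]
ee_rot: [-3.141, 0.009, 0.22]
wrist_force: [-11.2, -3.0, 6.9]
width: 0.0009
finger_force: 5.4
```

>>> servo_tool([
  [0.003, 0, 0, 0, 0, 0, 0],
  [0.006, 0, 0, 0, 0, 0, 0],
  [0.01, 0, 0, 0, 0, 0, 0],
  [0.01, 0, 0, 0, 0, 0, 0],
])

```text
time: 8.22
tool_pos: [0.5955, -0.0037, 0.046]
ee_rot: [-3.141, 0.011, 0.22]
wrist_force: [-12.4, -2.8, 7.6]
width: 0.0003
finger_force: 6.4
```

>>> servo_tool([
  [0.003, 0, 0, 0, 0, 0, 0],
  [0.006, 0, 0, 0, 0, 0, 0],
  [0.008, 0, 0, 0, 0, 0, 0],
  [0.008, 0, 0, 0, 0, 0, 0],
])

```text
time: 8.55
tool_pos: [0.5956, -0.0036, 0.046]
ee_rot: [-3.141, 0.012, 0.22]
wrist_force: [-14.3, -3.2, 8.5]
width: 0.0005
finger_force: 7.2
```

14.7 N along the press (17 N in total) is within the working range. Letting go and backing off ahead of the drawer.

>>> servo_tool([
  [-0.2, 0, 0, 0, 0, 0, 0],
  [-0.5, 0, 0, 0, 0, 0, 0],
  [-0.85, 0, 0, 0, 0, 0, 0],
  [-1, 0, 0, 0, 0, 0, 0],
])

```text
time: 8.88
tool_pos: [0.5002, -0.0244, 0.0453]
ee_rot: [-3.141, 0.002, 0.22]
wrist_force: [0.3, 0.0, -0.2]
width: 0.0008
finger_force: 0.0
```

>>> servo_tool([
  [-0.3, 0, 0, 0, 0, 0, 0],
  [-0.5, 0, 0, 0, 0, 0, 0],
  [-0.5, 0, -0.2, 0, 0, 0, 0],
  [-0.5, 0, -0.6, 0, 0, 0, 0],
  [-0.5, 0, -1, 0, 0, 0, 60],
  [-0.5, 0, -1, 0, 0, 0, 60],
])

```text
time: 9.38
tool_pos: [0.4596, -0.036, 0.1551]
ee_rot: [3.135, -0.016, 0.22]
wrist_force: [0.6, 0.3, 1.1]
width: 0.0107
finger_force: 0.0
```

Run:
```python
from h import *
a=snap("scene","s2.png")
print(robot.find_in("front","scene")[:2])
o=robot.get_obs();print(o["time"],o["tool_pos"],o["ee_rot"],o["width"])
c,s=np.cos(.218),np.sin(.218);d=np.array([c,s]);l=np.array([-s,c]);f=np.array([.5928,-.0049])-.1*d
P=[[*(f+k*.088*l),.074] for k in(1,-1)];print(np.round(proj("scene",P),1))
cv2.imwrite("pics/c2.png",cv2.resize(a[120:320,160:400],(720,600))[:,:,::-1])
```

```text
[{'extent': [241.6, 195.6, 86.3, 80.2], 'conf': 0.94}]
9.4833 [ 0.4563652  -0.0353904   0.14852003] [ 3.13920194 -0.00613839  0.21998132] 0.018080066068717787
[[248.3 154.1]
 [196.8 197.1]]
```

View pics/c2.png

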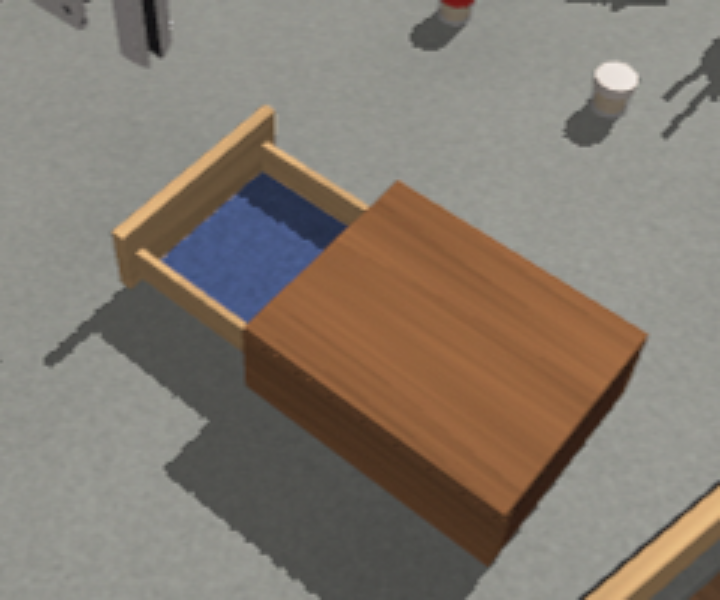

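The drawer is open with its panel corners at (248,155) and (199,199), as predicted for a 0.10 m opening. Now to the jar.

>>> servo_tool([
  [-0.1, 0.33, 0, 0, 0, 0, 60],
  [-0.2, 0.67, 0, 0, 0, 0, 60],
  [-0.3, 1, 0, 0, 0, 0, 60],
])

```text
time: 9.73
tool_pos: [0.4462, -0.1396, 0.144]
ee_rot: [-3.14, 0.002, 0.222]
wrist_force: [0.1, -0.9, -0.1]
width: 0.0384
finger_force: 0.0
```

>>> servo_tool([
  [-0.1, 0.33, 0, 0, 0, 0, 60],
  [-0.2, 0.67, 0, 0, 0, 0, 60],
  [-0.3, 1, 0, 0, 0, 0, 60],
])

```text
time: 9.98
tool_pos: [0.4385, -0.2444, 0.1437]
ee_rot: [-3.139, 0.002, 0.22]
wrist_force: [-0.1, 0.6, -0.9]
width: 0.0579
finger_force: 0.0
```

>>> servo_tool([
  [-0.15, 0.25, 0, 0, 0, 0, 60],
  [-0.3, 0.5, 0, 0, 0, 0, 60],
  [-0.3, 0.5, 0, 0, 0, 0, 60],
  [-0.3, 0.5, 0, 0, 0, 0, 60],
  [-0.3, 0.5, 0, 0, 0, 0, 60],
])

```text
time: 10.4
tool_pos: [0.4208, -0.2978, 0.1444]
ee_rot: [-3.139, 0.001, 0.22]
wrist_force: [-0.3, 0.1, 0.8]
width: 0.0601
finger_force: 0.0
```

Run:
```python
from h import *
from scipy.spatial.transform import Rotation as Ro
o=robot.get_obs();a=snap("wrist","w1.png");p=robot.camera_params("wrist")
K=np.array(p["camera_matrix"]);T=np.array(p["tool_from_camera"]);R=Ro.from_euler("xyz",o["ee_rot"]).as_matrix()
print(o["time"],o["tool_pos"],o["ee_rot"],o["width"])
def w(u,v,z):
    d=R@T[:3,:3]@np.linalg.solve(K,[u,v,1]);c=o["tool_pos"]+R@T[:3,3];return c+d*(z-c[2])/d[2]
hsv=cv2.cvtColor(a,cv2.COLOR_RGB2HSV);m=cv2.inRange(hsv,(105,130,60),(130,255,255))
n,_,st,ce=cv2.connectedComponentsWithStats(m)
for i in range(1,n):
    if st[i,4]>200:
        q=w(*ce[i],.034);print(st[i],ce[i],q,"tool shift",R.T@(q-o["tool_pos"]))
for d in robot.find_in("jar_blue","wrist")[:4]:print(d,w(*d["extent"][:2],.03))
```

```text
10.4 [ 0.42078566 -0.29776582  0.14435009] [-3.13873646e+00  9.81623350e-04  2.19797228e-01] 0.0600783214562937
[ 244  162   39   39 1190] [262.71680672 181.00084034] [ 0.42294504 -0.30413398  0.034     ] tool shift [0.00082729 0.00700092 0.11032979]
{'extent': [245.9, 240.9, 36.0, 50.7], 'conf': 0.93} [ 0.35657906 -0.30189248  0.03      ]
{'extent': [263.4, 180.3, 43.9, 43.3], 'conf': 0.9} [ 0.42274099 -0.30492652  0.03      ]
{'extent': [218.8, 104.2, 44.3, 43.2], 'conf': 0.69} [ 0.48324002 -0.24958767  0.03      ]
```

View pics/w1.png

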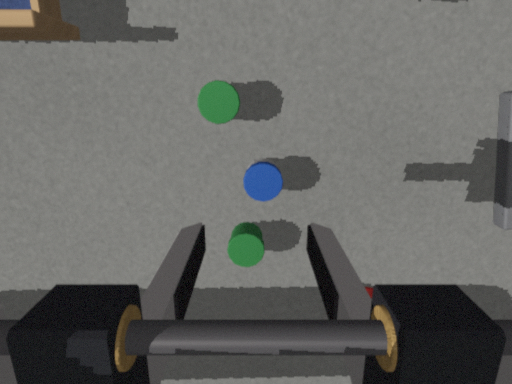

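The blue lid is at (263,181), with the greens clear of the finger paths. The measurement gives (0.423, -0.304), which agrees with the scene view. Descend and grasp.

>>> servo_tool([
  [0.01, 0.07, 0.3, 0, 0, 0, 60],
  [0.01, 0.07, 0.6, 0, 0, 0, 60],
  [0.01, 0.07, 0.9, 0, 0, 0, 60],
  [0.01, 0.07, 0.9, 0, 0, 0, 60],
])

```text
time: 10.83
tool_pos: [0.4203, -0.3007, 0.0493]
ee_rot: [-3.131, 0.007, 0.222]
wrist_force: [-1.4, 1.8, 0.1]
width: 0.0599
finger_force: 0.0
```

>>> servo_tool([
  [0, 0, 0.13, 0, 0, 0, 60],
  [0, 0, 0.26, 0, 0, 0, 60],
  [0, 0, 0.26, 0, 0, 0, 60],
  [0, 0, 0.26, 0, 0, 0, 30],
  [0, 0, 0.26, 0, 0, 0, 30],
  [0, 0, 0.26, 0, 0, 0, 30],
  [0, 0, 0.26, 0, 0, 0, 30],
  [0, 0, 0.26, 0, 0, 0, 30],
  [0, 0, 0.26, 0, 0, 0, 30],
  [0, 0, 0.26, 0, 0, 0, 30],
])

```text
time: 11.67
tool_pos: [0.4237, -0.3055, 0.0303]
ee_rot: [3.141, -0.0, 0.22]
wrist_force: [-0.5, 0.1, 0.5]
width: 0.0298
finger_force: 0.0
```

Closed on nothing, so look before acting.

Run:
```python
from h import *
a=snap("wrist","w2.png");b=snap("scene","s3.png");c=snap("side","d3.png")
o=robot.get_obs();print(o["time"],o["tool_pos"],o["width"],o["finger_force"])
A=cv2.resize(a,(400,300));B=cv2.resize(b[170:290,50:210],(400,300));C=cv2.resize(c[110:190,270:370],(400,300))
cv2.imwrite("pics/c3.png",np.vstack([np.hstack([A,B]),np.hstack([C,C*0])])[:,:,::-1])
```

```text
11.8167 [ 0.4235959  -0.30538226  0.02999713] 0.030160120485943104 0.0
```

View pics/c3.png

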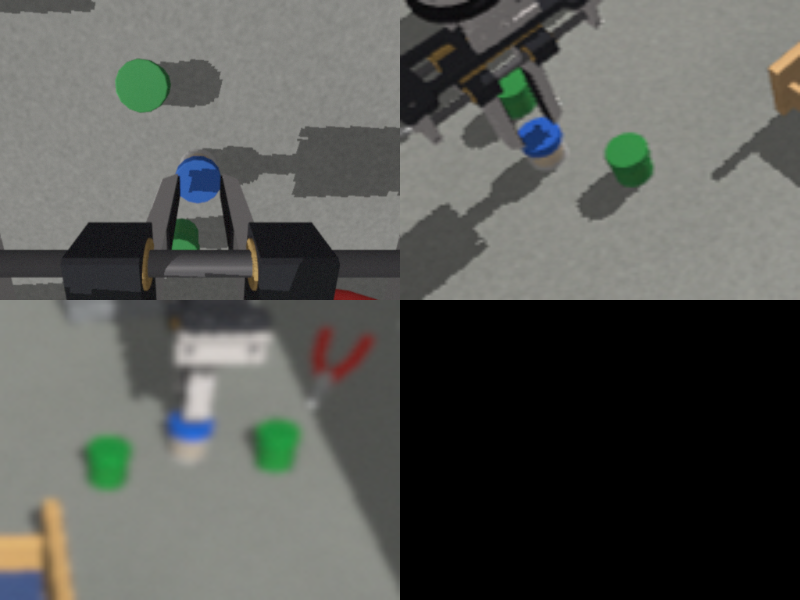

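```bash
cat >> h.py <<'E'
from scipy.spatial.transform import Rotation as Ro
def wpose():
    o=robot.get_obs();p=robot.camera_params("wrist");return o,np.array(p["camera_matrix"]),np.array(p["tool_from_camera"]),Ro.from_euler("xyz",o["ee_rot"]).as_matrix()
def wproj(P):
    o,K,T,R=wpose();c=np.linalg.inv(T);q=(R.T@(np.array(P).reshape(-1,3)-o["tool_pos"]).T).T@c[:3,:3].T+c[:3,3];q=q@K.T;return q[:,:2]/q[:,2:]
def wray(u,v,z):
    o,K,T,R=wpose();d=R@T[:3,:3]@np.linalg.solve(K,[u,v,1]);c=o["tool_pos"]+R@T[:3,3];return c+d*(z-c[2])/d[2]
E
python3 - <<'E'
from h import *
o,K,T,R=wpose();t=np.array(o["tool_pos"])
print("T",np.round(T,3).tolist())
for n in("wrist","scene"):
    a=cv2.imread("pics/%s3.png"%n[0] if n=="scene" else "pics/w2.png")
    h=cv2.cvtColor(a,cv2.COLOR_BGR2HSV);m=cv2.inRange(h,(105,130,40),(130,255,255))
    k,_,st,ce=cv2.connectedComponentsWithStats(m)
    for i in range(1,k):
        x,y,w,hh,A=st[i]
        if A>60 and (n=="wrist" or (x<150 and y>190)):
            f=wray if n=="wrist" else (lambda u,v,z:ray("scene",u,v,z))
            q=f(x+w/2-.5,y+hh/2-.5,.034);print(n,st[i],q,"tool",R.T@(q-t))
print("tips w",wproj([t+R@np.array([dx,s*.015,.017]) for s in(1,-1) for dx in(-.008,.008)]))
print("tcp scene",proj("scene",[t, t+[0,0,-.017]]),"side",proj("side",[t,t+[0,0,-.017]]))
E
```

```text
T [[0.0, -0.96, -0.282, 0.082], [1.0, 0.001, -0.0, 0.0], [0.001, -0.282, 0.96, -0.194], [0.0, 0.0, 0.0, 1.0]]
wrist [ 225  200   58   60 2667] [ 0.42355994 -0.30438236  0.034     ] tool [ 0.00018311 -0.00098389 -0.00400281]
scene [ 97 217  18  16 204] [ 0.42746732 -0.30388347  0.034     ] tool [ 0.00410526 -0.00061891 -0.00400263]
tips w [[276.9232248  228.34392225]
 [277.36160771 206.40789338]
 [233.3911834  228.31623697]
 [232.9516208  206.38110293]]
tcp scene [[104.67538056 224.70326108]
 [106.85125868 228.90103316]] side [[316.91080434 142.69838942]
 [316.39804359 146.88149426]]
```

Run:
```python
from h import *
o,K,T,R=wpose();t=np.array(o["tool_pos"])
tip=[t+R@np.array([dx,s*.015,dz]) for s in(1,-1) for dz in(.017,-.02) for dx in(-.008,.008)]
j=[np.array([.4237+.019*np.cos(a),-.3045+.019*np.sin(a),.036]) for a in np.linspace(0,6.28,12)]
out=[]
for f,pr,(x0,y0,w,h) in(("w2.png",wproj,(150,130,210,157)),("s3.png",lambda P:proj("scene",P),(70,195,80,60)),("d3.png",lambda P:proj("side",P),(290,125,56,42))):
    a=cv2.imread("pics/"+f)[y0:y0+h,x0:x0+w];sx,sy=400/w,300/h;a=cv2.resize(a,(400,300),interpolation=cv2.INTER_CUBIC)
    out.append(a.copy())
    for i,p in enumerate(pr(tip)):cv2.circle(a,(int((p[0]+.5-x0)*sx),int((p[1]+.5-y0)*sy)),3,(0,255,255) if i%4<2 else (255,0,255),-1)
    for p in pr(j):cv2.circle(a,(int((p[0]+.5-x0)*sx),int((p[1]+.5-y0)*sy)),2,(255,255,255),-1)
    out.append(a)
cv2.imwrite("pics/c4.png",np.vstack([np.hstack([out[1],out[3]]),np.hstack([out[5],out[2]])]))
```

```text
(no output)
```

View pics/c4.png

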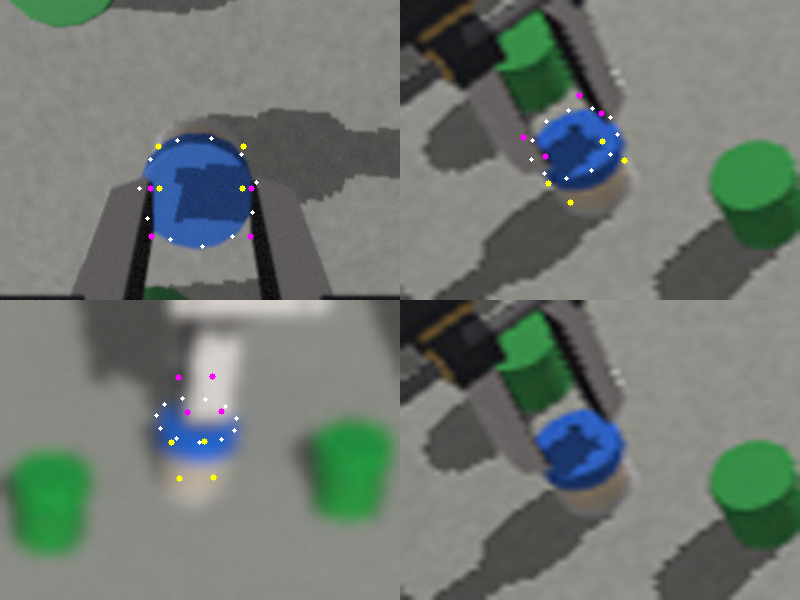

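Three views agree that the fingertips stand at about z 0.05, some 37 mm higher than the stated tip, so the fingers closed above the lid (wrist view: lid at (200,190), not occluded or displaced). I'll reopen, nudge forward 3 mm, and descend slowly watching the force.

>>> servo_tool([
  [0, 0, 0, 0, 0, 0, 60],
  [0, 0, 0, 0, 0, 0, 60],
  [0, 0, 0, 0, 0, 0, 60],
  [0.03, 0, 0, 0, 0, 0, 60],
  [0.03, 0, 0, 0, 0, 0, 60],
  [0.03, 0, 0.05, 0, 0, 0, 60],
  [0.03, 0, 0.1, 0, 0, 0, 60],
  [0.03, 0, 0.15, 0, 0, 0, 60],
  [0.03, 0, 0.15, 0, 0, 0, 60],
])

```text
time: 12.57
tool_pos: [0.4256, -0.3039, 0.0132]
ee_rot: [-3.139, 0.002, 0.22]
wrist_force: [-0.3, 0.3, 0.3]
width: 0.0597
finger_force: 0.0
```

Run:
```python
from h import *
b=snap("scene","s5.png");c=snap("side","d5.png");a=snap("wrist","w5.png")
o,K,T,R=wpose();t=np.array(o["tool_pos"]);print(t,o["width"],o["wrist_force"])
tip=[t+R@np.array([dx,s*(o["width"]/2+e),dz]) for s in(1,-1) for e in(0,.0125) for dz in(.017,-.02) for dx in(-.008,.008)]
out=[]
for n,a,pr,(x0,y0,w,h) in(("w",a,wproj,(150,130,210,157)),("s",b,lambda P:proj("scene",P),(70,190,88,66)),("d",c,lambda P:proj("side",P),(285,110,72,54))):
    a=np.ascontiguousarray(a[y0:y0+h,x0:x0+w,::-1]);sx,sy=400/w,300/h;a=cv2.resize(a,(400,300),interpolation=cv2.INTER_CUBIC)
    out.append(a.copy())
    for i,p in enumerate(pr(tip)):cv2.circle(a,(int((p[0]+.5-x0)*sx),int((p[1]+.5-y0)*sy)),3,(0,255,255) if i%4<2 else (255,0,255),-1)
    out.append(a)
cv2.imwrite("pics/c5.png",np.vstack([np.hstack([out[1],out[3]]),np.hstack([out[5],out[4]])]))
```

```text
[ 0.42645925 -0.30458311  0.01470462] 0.05988898977342216 [-0.11162269 -0.45997895 -0.33967071]
```

View pics/c5.png

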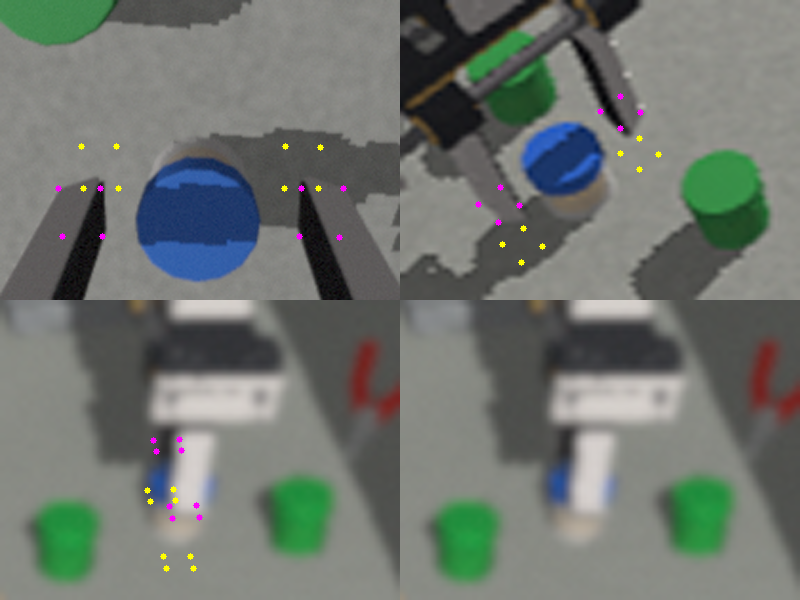

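Confirmed: the real tips (wrist view (100,180) and (302,180)) match an offset of −20 mm, and the jar is centred between the pads. Descend 20 mm more and grip.

>>> servo_tool([
  [0, 0, 0.05, 0, 0, 0, 60],
  [0, 0, 0.1, 0, 0, 0, 60],
  [0, 0, 0.15, 0, 0, 0, 60],
  [0, 0, 0.19, 0, 0, 0, 60],
  [0, 0, 0.19, 0, 0, 0, 60],
])

```text
time: 13.13
tool_pos: [0.4258, -0.304, -0.0055]
ee_rot: [-3.14, 0.001, 0.22]
wrist_force: [0.2, 0.4, -0.4]
width: 0.0599
finger_force: 0.0
```

>>> servo_tool([
  [0, 0, 0, 0, 0, 0, 30],
  [0, 0, 0, 0, 0, 0, 30],
  [0, 0, 0, 0, 0, 0, 30],
  [0, 0, 0, 0, 0, 0, 30],
  [0, 0, 0, 0, 0, 0, 30],
  [0, 0, 0, 0, 0, 0, 30],
  [0, 0, 0, 0, 0, 0, 30],
])

```text
time: 13.72
tool_pos: [0.4268, -0.3048, -0.0037]
ee_rot: [3.141, -0.0, 0.22]
wrist_force: [-1.0, 0.4, 1.3]
width: 0.0373
finger_force: 30.0
```

Gripped: 37.3 mm wide at 30 N. Lift and carry to above the well.

>>> servo_tool([
  [0, 0, -0.1, 0, 0, 0, 30],
  [0, 0, -0.3, 0, 0, 0, 30],
  [0, 0, -0.6, 0, 0, 0, 30],
  [0, 0, -0.85, 0, 0, 0, 30],
  [0, 0, -1, 0, 0, 0, 30],
  [0, 0, -1, 0, 0, 0, 30],
])

```text
time: 14.22
tool_pos: [0.4289, -0.3067, 0.1013]
ee_rot: [3.134, -0.006, 0.22]
wrist_force: [0.4, -0.5, 0.6]
width: 0.0372
finger_force: 30.0
```

>>> servo_tool([
  [0.1, -0.12, 0, 0, 0, 0, 30],
  [0.25, -0.33, 0, 0, 0, 0, 30],
  [0.45, -0.6, 0, 0, 0, 0, 30],
  [0.66, -0.85, 0, 0, 0, 0, 30],
])

```text
time: 14.55
tool_pos: [0.4717, -0.2062, 0.0947]
ee_rot: [-3.14, 0.002, 0.218]
wrist_force: [-0.2, 0.8, -0.8]
width: 0.0373
finger_force: 30.0
```

>>> servo_tool([
  [0.22, -0.28, 0, 0, 0, 0, 30],
  [0.44, -0.57, 0, 0, 0, 0, 30],
  [0.66, -0.85, 0, 0, 0, 0, 30],
])

```text
time: 14.8
tool_pos: [0.5179, -0.1082, 0.0947]
ee_rot: [-3.141, 0.002, 0.22]
wrist_force: [0.1, -0.3, -0.1]
width: 0.0372
finger_force: 30.0
```

>>> servo_tool([
  [0.22, -0.28, 0, 0, 0, 0, 30],
  [0.4, -0.5, 0, 0, 0, 0, 30],
  [0.55, -0.7, 0, 0, 0, 0, 30],
  [0.66, -0.85, 0, 0, 0, 0, 30],
  [0.66, -0.85, 0, 0, 0, 0, 30],
  [0.66, -0.85, 0, 0, 0, 0, 30],
])

```text
time: 15.3
tool_pos: [0.5635, -0.012, 0.0946]
ee_rot: [-3.141, 0.003, 0.222]
wrist_force: [-0.6, 0.6, -1.0]
width: 0.0372
finger_force: 30.0
```

Run:
```python
from h import *
o,K,T,R=wpose();t=np.array(o["tool_pos"]);print(o["time"],t,o["width"],o["finger_force"],o["wrist_force"])
b=snap("scene","s6.png");c=snap("side","d6.png");a=snap("wrist","w6.png")
print([d for d in robot.find_in("jar_blue","wrist")][:3],wproj([t+[0,0,.04]]))
W=np.array([.5635,-.0114,.016]);print("tool shift to well",R.T@(W-t))
g=lambda a,x,y,w,h:cv2.resize(a[y:y+h,x:x+w],(400,300),interpolation=cv2.INTER_CUBIC)
cv2.imwrite("pics/c6.png",np.vstack([np.hstack([g(a,0,0,512,384),g(b,170,90,160,120)]),np.hstack([g(c,200,110,120,90),g(c,200,110,120,90)*0])])[:,:,::-1])
```

```text
15.3 [ 0.56346642 -0.0119556   0.09461591] 0.03716467736562782 29.99979168176651 [-0.62042801  0.56281213 -1.01804257]
[{'extent': [255.2, 253.9, 74.1, 84.4], 'conf': 0.94}, {'extent': [476.6, 308.0, 61.0, 30.6], 'conf': 0.83}] [[251.5079538  256.30641039]]
tool shift to well [ 0.00035378 -0.00051743  0.07861538]
```

View pics/c6.png

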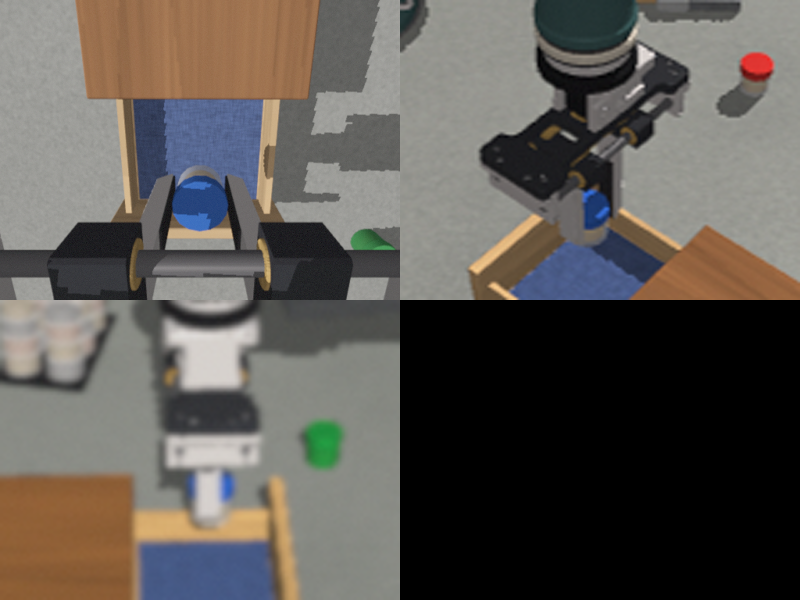

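The jar hangs upright, centred over the well: wrist crop lid at (200,200) between the walls at x 128 and 268. Lower it, finishing slowly.

>>> servo_tool([
  [0, 0, 0.1, 0, 0, 0, 30],
  [0, 0, 0.25, 0, 0, 0, 30],
  [0, 0, 0.4, 0, 0, 0, 30],
  [0, 0, 0.55, 0, 0, 0, 30],
  [0, 0, 0.65, 0, 0, 0, 30],
  [0, 0, 0.72, 0, 0, 0, 30],
  [0, 0, 0.76, 0, 0, 0, 30],
  [0, 0, 0.78, 0, 0, 0, 30],
  [0, 0, 0.79, 0, 0, 0, 30],
  [0, 0, 0.79, 0, 0, 0, 30],
])

```text
time: 16.33
tool_pos: [0.5647, -0.0128, 0.0175]
ee_rot: [3.141, -0.001, 0.22]
wrist_force: [0.9, 0.5, -0.2]
width: 0.0373
finger_force: 30.0
```

>>> servo_tool([
  [0, 0, 0.005, 0, 0, 0, 30],
  [0, 0, 0.01, 0, 0, 0, 30],
  [0, 0, 0.015, 0, 0, 0, 30],
  [0, 0, 0.02, 0, 0, 0, 30],
  [0, 0, 0.025, 0, 0, 0, 30],
  [0, 0, 0.025, 0, 0, 0, 30],
])

```text
time: 16.83
tool_pos: [0.5641, -0.0126, 0.0144]
ee_rot: [-3.142, 0.0, 0.22]
wrist_force: [0.0, 0.6, -0.5]
width: 0.0372
finger_force: 30.0
```

>>> servo_tool([
  [0, 0, 0.005, 0, 0, 0, 30],
  [0, 0, 0.01, 0, 0, 0, 30],
  [0, 0, 0.015, 0, 0, 0, 30],
  [0, 0, 0.02, 0, 0, 0, 30],
  [0, 0, 0.02, 0, 0, 0, 30],
])

```text
time: 17.25
tool_pos: [0.5641, -0.0126, 0.0124]
ee_rot: [-3.142, 0.0, 0.22]
wrist_force: [0.9, 0.4, -0.5]
width: 0.0374
finger_force: 30.0
```

>>> servo_tool([
  [0, 0, 0.005, 0, 0, 0, 30],
  [0, 0, 0.01, 0, 0, 0, 30],
  [0, 0, 0.01, 0, 0, 0, 30],
])

```text
time: 17.5
tool_pos: [0.5643, -0.0126, 0.0123]
ee_rot: [3.141, -0.0, 0.22]
wrist_force: [-2.3, 0.4, 4.0]
width: 0.0373
finger_force: 30.0
```

Touchdown at 4 N. Release and rise.

>>> servo_tool([
  [0, 0, 0, 0, 0, 0, 60],
  [0, 0, 0, 0, 0, 0, 60],
  [0, 0, 0, 0, 0, 0, 60],
  [0, 0, 0, 0, 0, 0, 60],
  [0, 0, 0, 0, 0, 0, 60],
  [0, 0, 0, 0, 0, 0, 60],
])

```text
time: 18.0
tool_pos: [0.5641, -0.0127, 0.0113]
ee_rot: [-3.142, 0.0, 0.22]
wrist_force: [-0.4, -0.5, -0.3]
width: 0.0597
finger_force: 0.0
```

>>> servo_tool([
  [0, 0, -0.1, 0, 0, 0, 60],
  [0, 0, -0.25, 0, 0, 0, 60],
  [0, 0, -0.5, 0, 0, 0, 60],
  [0, 0, -0.75, 0, 0, 0, 60],
  [0, 0, -1, 0, 0, 0, 60],
  [0, 0, -1, 0, 0, 0, 60],
  [0, 0, -1, 0, 0, 0, 60],
])

```text
time: 18.58
tool_pos: [0.5657, -0.0128, 0.1143]
ee_rot: [3.14, -0.005, 0.22]
wrist_force: [-0.3, 0.0, 0.2]
width: 0.0602
finger_force: 0.0
```

Run:
```python
from h import *
o,K,T,R=wpose();print(o["time"],o["tool_pos"],o["width"])
a=snap("wrist","w7.png")
h=cv2.cvtColor(a,cv2.COLOR_RGB2HSV);m=cv2.inRange(h,(105,190,60),(130,255,255))
k,_,st,ce=cv2.connectedComponentsWithStats(m)
for i in range(1,k):
    if st[i,4]>150:print(st[i],wray(*(st[i,:2]+st[i,2:4]/2-.5),.05))
for d in robot.find_in("jar_blue","wrist")[:3]:print(d,wray(*d["extent"][:2],.045))
```

```text
18.5833 [ 0.5657398  -0.01284327  0.114303  ] 0.06015798760295624
{'extent': [256.5, 201.7, 44.7, 49.2], 'conf': 0.84} [ 0.55881913 -0.01464348  0.045     ]
{'extent': [476.4, 301.9, 38.1, 36.3], 'conf': 0.68} [ 0.50884716 -0.23088935  0.045     ]
```

The jar stands near the well centre (0.559, -0.015), with a near-round outline. Now move in front of the drawer with the fingers closed.

>>> servo_tool([
  [-0.3, 0, 0, 0, 0, 0, 0],
  [-0.6, 0, 0, 0, 0, 0, 0],
  [-1, 0, 0, 0, 0, 0, 0],
])

```text
time: 18.93
tool_pos: [0.4652, -0.0342, 0.1089]
ee_rot: [-3.14, 0.004, 0.221]
wrist_force: [-0.3, -0.8, 1.1]
width: 0.0434
finger_force: 0.0
```

>>> servo_tool([
  [-0.22, 0.01, 0, 0, 0, 0, 0],
  [-0.22, 0.01, 0, 0, 0, 0, 0],
  [-0.22, 0.01, 0.2, 0, 0, 0, 0],
  [-0.22, 0.01, 0.5, 0, 0, 0, 0],
  [-0.22, 0.01, 0.77, 0, 0, 0, 0],
  [-0.22, 0.01, 0.77, 0, 0, 0, 0],
  [-0.22, 0.01, 0.77, 0, 0, 0, 0],
  [-0.22, 0.01, 0.77, 0, 0, 0, 0],
])

```text
time: 19.6
tool_pos: [0.4461, -0.0402, 0.0351]
ee_rot: [3.141, -0.001, 0.22]
wrist_force: [0.5, -0.2, 0.3]
width: 0.0001
finger_force: 0.0
```

>>> servo_tool([
  [0.1, 0, 0, 0, 0, 0, 0],
  [0.2, 0, 0, 0, 0, 0, 0],
  [0.28, 0, 0, 0, 0, 0, 0],
  [0.3, 0, 0, 0, 0, 0, 0],
  [0.315, 0, 0, 0, 0, 0, 0],
  [0.33, 0, 0, 0, 0, 0, 0],
  [0.345, 0, 0, 0, 0, 0, 0],
  [0.36, 0, 0, 0, 0, 0, 0],
  [0.375, 0, 0, 0, 0, 0, 0],
  [0.39, 0, 0, 0, 0, 0, 0],
  [0.41, 0, 0, 0, 0, 0, 0],
  [0.43, 0, 0, 0, 0, 0, 0],
])

```text
time: 20.6
tool_pos: [0.4861, -0.0311, 0.0344]
ee_rot: [-3.141, 0.003, 0.22]
wrist_force: [-4.6, -0.8, 2.4]
width: 0.0003
finger_force: 2.5
```

>>> servo_tool([
  [0.02, 0, 0, 0, 0, 0, 0],
  [0.04, 0, 0, 0, 0, 0, 0],
  [0.06, 0, 0, 0, 0, 0, 0],
  [0.08, 0, 0, 0, 0, 0, 0],
  [0.1, 0, 0, 0, 0, 0, 0],
  [0.12, 0, 0, 0, 0, 0, 0],
])

```text
time: 21.1
tool_pos: [0.4988, -0.0283, 0.0344]
ee_rot: [3.142, 0.001, 0.22]
wrist_force: [-4.7, -0.9, 3.1]
width: 0.0004
finger_force: 2.6
```

>>> servo_tool([
  [0.025, 0, 0, 0, 0, 0, 0],
  [0.05, 0, 0, 0, 0, 0, 0],
  [0.075, 0, 0, 0, 0, 0, 0],
  [0.1, 0, 0, 0, 0, 0, 0],
  [0.125, 0, 0, 0, 0, 0, 0],
  [0.15, 0, 0, 0, 0, 0, 0],
  [0.175, 0, 0, 0, 0, 0, 0],
  [0.2, 0, 0, 0, 0, 0, 0],
  [0.225, 0, 0, 0, 0, 0, 0],
  [0.25, 0, 0, 0, 0, 0, 0],
  [0.275, 0, 0, 0, 0, 0, 0],
  [0.3, 0, 0, 0, 0, 0, 0],
])

```text
time: 22.1
tool_pos: [0.5279, -0.0219, 0.0344]
ee_rot: [3.141, 0.002, 0.22]
wrist_force: [-4.6, -1.5, 3.7]
width: 0.0006
finger_force: 3.0
```

>>> servo_tool([
  [0.025, 0, 0, 0, 0, 0, 0],
  [0.05, 0, 0, 0, 0, 0, 0],
  [0.075, 0, 0, 0, 0, 0, 0],
  [0.1, 0, 0, 0, 0, 0, 0],
  [0.125, 0, 0, 0, 0, 0, 0],
  [0.15, 0, 0, 0, 0, 0, 0],
  [0.175, 0, 0, 0, 0, 0, 0],
  [0.2, 0, 0, 0, 0, 0, 0],
  [0.225, 0, 0, 0, 0, 0, 0],
  [0.25, 0, 0, 0, 0, 0, 0],
  [0.275, 0, 0, 0, 0, 0, 0],
  [0.3, 0, 0, 0, 0, 0, 0],
])

```text
time: 23.1
tool_pos: [0.5569, -0.0156, 0.0344]
ee_rot: [3.141, 0.002, 0.22]
wrist_force: [-5.8, -1.8, 3.8]
width: 0.0003
finger_force: 3.3
```

>>> servo_tool([
  [0.025, 0, 0, 0, 0, 0, 0],
  [0.05, 0, 0, 0, 0, 0, 0],
  [0.075, 0, 0, 0, 0, 0, 0],
  [0.1, 0, 0, 0, 0, 0, 0],
  [0.12, 0, 0, 0, 0, 0, 0],
  [0.14, 0, 0, 0, 0, 0, 0],
  [0.16, 0, 0, 0, 0, 0, 0],
  [0.18, 0, 0, 0, 0, 0, 0],
  [0.2, 0, 0, 0, 0, 0, 0],
  [0.22, 0, 0, 0, 0, 0, 0],
  [0.24, 0, 0, 0, 0, 0, 0],
  [0.26, 0, 0, 0, 0, 0, 0],
])

```text
time: 24.1
tool_pos: [0.5819, -0.01, 0.0344]
ee_rot: [3.141, 0.003, 0.22]
wrist_force: [-6.0, -2.3, 4.4]
width: 0.0006
finger_force: 3.6
```

>>> servo_tool([
  [0.007, 0, 0, 0, 0, 0, 0],
  [0.014, 0, 0, 0, 0, 0, 0],
  [0.021, 0, 0, 0, 0, 0, 0],
  [0.028, 0, 0, 0, 0, 0, 0],
  [0.035, 0, 0, 0, 0, 0, 0],
  [0.042, 0, 0, 0, 0, 0, 0],
  [0.049, 0, 0, 0, 0, 0, 0],
  [0.056, 0, 0, 0, 0, 0, 0],
  [0.063, 0, 0, 0, 0, 0, 0],
  [0.07, 0, 0, 0, 0, 0, 0],
  [0.07, 0, 0, 0, 0, 0, 0],
])

```text
time: 25.02
tool_pos: [0.5891, -0.0085, 0.0344]
ee_rot: [3.141, 0.002, 0.22]
wrist_force: [-6.6, -2.2, 3.4]
width: 0.0005
finger_force: 3.2
```

>>> servo_tool([
  [0.007, 0, 0, 0, 0, 0, 0],
  [0.014, 0, 0, 0, 0, 0, 0],
  [0.021, 0, 0, 0, 0, 0, 0],
  [0.028, 0, 0, 0, 0, 0, 0],
  [0.034, 0, 0, 0, 0, 0, 0],
  [0.04, 0, 0, 0, 0, 0, 0],
  [0.04, 0, 0, 0, 0, 0, 0],
])

```text
time: 25.6
tool_pos: [0.5929, -0.0076, 0.0344]
ee_rot: [3.141, 0.002, 0.22]
wrist_force: [-5.9, -1.4, 3.9]
width: 0.0005
finger_force: 3.4
```

>>> servo_tool([
  [0.004, 0, 0, 0, 0, 0, 0],
  [0.008, 0, 0, 0, 0, 0, 0],
  [0.01, 0, 0, 0, 0, 0, 0],
  [0.01, 0, 0, 0, 0, 0, 0],
])

```text
time: 25.93
tool_pos: [0.5936, -0.0075, 0.0344]
ee_rot: [3.141, 0.003, 0.22]
wrist_force: [-7.8, -2.4, 4.3]
width: 0.0007
finger_force: 3.7
```

>>> servo_tool([
  [0.004, 0, 0, 0, 0, 0, 0],
  [0.008, 0, 0, 0, 0, 0, 0],
  [0.01, 0, 0, 0, 0, 0, 0],
  [0.01, 0, 0, 0, 0, 0, 0],
])

```text
time: 26.27
tool_pos: [0.5946, -0.0073, 0.0344]
ee_rot: [3.141, 0.003, 0.22]
wrist_force: [-6.4, -2.9, 4.6]
width: 0.0005
finger_force: 3.5
```

>>> servo_tool([
  [0.004, 0, 0, 0, 0, 0, 0],
  [0.008, 0, 0, 0, 0, 0, 0],
  [0.01, 0, 0, 0, 0, 0, 0],
  [0.01, 0, 0, 0, 0, 0, 0],
])

```text
time: 26.6
tool_pos: [0.5957, -0.007, 0.0345]
ee_rot: [3.141, 0.002, 0.22]
wrist_force: [-6.8, -2.5, 4.4]
width: 0.0005
finger_force: 3.4
```

>>> servo_tool([
  [0.004, 0, 0, 0, 0, 0, 0],
  [0.008, 0, 0, 0, 0, 0, 0],
  [0.01, 0, 0, 0, 0, 0, 0],
  [0.01, 0, 0, 0, 0, 0, 0],
])

```text
time: 26.93
tool_pos: [0.5959, -0.007, 0.0344]
ee_rot: [3.141, 0.004, 0.22]
wrist_force: [-8.3, -3.3, 6.1]
width: 0.0005
finger_force: 4.5
```

Rubber felt; continuing gently.

>>> servo_tool([
  [0.003, 0, 0, 0, 0, 0, 0],
  [0.006, 0, 0, 0, 0, 0, 0],
  [0.01, 0, 0, 0, 0, 0, 0],
  [0.01, 0, 0, 0, 0, 0, 0],
])

```text
time: 27.27
tool_pos: [0.5961, -0.0069, 0.0344]
ee_rot: [3.141, 0.006, 0.22]
wrist_force: [-9.7, -2.9, 6.3]
width: 0.0004
finger_force: 5.5
```

>>> servo_tool([
  [0.003, 0, 0, 0, 0, 0, 0],
  [0.006, 0, 0, 0, 0, 0, 0],
  [0.01, 0, 0, 0, 0, 0, 0],
  [0.01, 0, 0, 0, 0, 0, 0],
])

```text
time: 27.6
tool_pos: [0.5963, -0.0069, 0.0345]
ee_rot: [3.141, 0.008, 0.22]
wrist_force: [-12.6, -2.9, 7.8]
width: 0.0005
finger_force: 6.5
```

>>> servo_tool([
  [0.003, 0, 0, 0, 0, 0, 0],
  [0.006, 0, 0, 0, 0, 0, 0],
  [0.008, 0, 0, 0, 0, 0, 0],
  [0.008, 0, 0, 0, 0, 0, 0],
])

```text
time: 27.93
tool_pos: [0.5964, -0.0069, 0.0345]
ee_rot: [3.141, 0.009, 0.219]
wrist_force: [-14.7, -4.9, 8.9]
width: 0.0004
finger_force: 7.3
```

15.5 N: let go slowly, then retreat clear.

>>> servo_tool([
  [-0.02, 0, 0, 0, 0, 0, 0],
  [-0.05, 0, 0, 0, 0, 0, 0],
  [-0.08, 0, 0, 0, 0, 0, 0],
  [-0.11, 0, 0, 0, 0, 0, 0],
  [-0.14, 0, 0, 0, 0, 0, 0],
  [-0.17, 0, 0, 0, 0, 0, 0],
  [-0.2, 0, 0, 0, 0, 0, 0],
  [-0.24, 0, 0, 0, 0, 0, 0],
  [-0.3, 0, 0, 0, 0, 0, 0],
  [-0.4, 0, 0, 0, 0, 0, 0],
  [-0.4, 0, 0, 0, 0, 0, 0],
])

```text
time: 28.85
tool_pos: [0.56, -0.0142, 0.0343]
ee_rot: [-3.141, 0.0, 0.22]
wrist_force: [0.6, 0.4, -0.9]
width: 0.001
finger_force: 0.0
```

>>> servo_tool([
  [-0.3, 0, 0, 0, 0, 0, 0],
  [-0.6, 0, 0, 0, 0, 0, 0],
  [-1, 0, 0, 0, 0, 0, 0],
  [-1, 0, -0.4, 0, 0, 0, 0],
  [-1, 0, -0.8, 0, 0, 0, 0],
  [-1, 0, -0.8, 0, 0, 0, 0],
  [-1, 0, -0.8, 0, 0, 0, 0],
])

```text
time: 29.43
tool_pos: [0.4657, -0.0364, 0.1177]
ee_rot: [3.139, -0.008, 0.22]
wrist_force: [-0.2, 0.3, -0.3]
width: 0.0004
finger_force: 0.0
```

Run:
```python
from h import *
o=robot.get_obs();print(o["time"],o["tool_pos"],o["wrist_force"])
a=snap("scene","s8.png").astype(int);b=cv2.imread("pics/s0.png")[:,:,::-1].astype(int);c=cv2.imread("pics/s2.png")[:,:,::-1].astype(int)
R=np.s_[165:245,225:300];print("diff vs shut",abs(a[R]-b[R]).mean(),"open vs shut",abs(c[R]-b[R]).mean())
snap("side","d8.png")
for n in("scene","side"):
    print(n,[(np.round(d["extent"],1),round(d["conf"],2)) for d in robot.find_in("front",n)[:1]])
    for t in("jar_red","jar_white","wire_cup"):print(t,[np.round(d["extent"],1) for d in robot.find_in(t,n)[:1]])
```

```text
29.4333 [ 0.46566798 -0.03642964  0.11765441] [-0.1902884   0.29700294 -0.30705856]
diff vs shut 0.7431111111111111 open vs shut 23.93011111111111
scene [(array([258.6, 206.3,  55.5,  62.2]), 0.69)]
jar_red [array([311.6, 118.8,  16.5,  20.3])]
jar_white [array([364.9, 150.9,  18.9,  22.8])]
wire_cup [array([112.2, 314.1,  35.5,  40.8])]
side [(array([246. , 191.2,  13.8,  54.3]), 0.68)]
jar_red [array([294.5, 295.3,  13.3,  21.6])]
jar_white [array([217. , 295.3,  12.2,  19.2])]
wire_cup [array([258.6, 124.3,  13.7,  19. ])]
```

The drawer image matches the original shut state (difference 0.7, against 23.9 when open), the arm is clear, and the other items have not moved.

```bash
python3 -c "
from bench import robot
print(robot.close_job())"
```

```text
the job is handed in; nothing more can be done
None
```

I handed the job in at about 29 s: the drawer was opened with one press, the blue jar set down in it, and the drawer pressed shut again. After I backed off it looked the same as at the start, and wrist force peaked near 18 N. The jar can't be seen inside the shut drawer, and the hand-in gave no verdict.

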